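# Park the turning seed disc with its pin

## Task

The white disc of the bench seeder is still being turned by its slipping drive: take the orange-headed parking pin from its wooden stand and brake the disc with the pin's nose, pressing on it right above the fixed yellow slot with no more than 12 N, until it creeps (slower than a turn in five seconds) before its red-framed hole comes under the pin, so that the pin is not snatched at speed. When the hole stops under the pin, push the pin gently down through hole and slot until its collar sits on the disc, and let go, leaving the disc locked. Keep the gripper itself off the disc, and leave the jar, flowerpot and brush where they are.

Things in the scene. Friction and masses are not known exactly. Their poses are not given: they have to be found in the camera images.
- pin_grip (a point): Middle of the grip of the loose parking pin (about 0.12 kg), which starts upright in the stand. On the pin's axis (z, up), 76 mm above the nose end, 26 mm above the collar's top, 14 mm below the top of the head. The head is orange, square, 22 x 22 mm and 40 mm tall, its faces along this point's x and y; below it is a dark collar 30 mm wide, 6 mm thick.
- pin_tip (a point): Lowest point of the pin's nose, on its axis, 76 mm below pin_grip. Below the collar the pin is a smooth steel shank, 11 mm in diameter and 44 mm long, with a hemispherical nose.
- stand_top (a point): Centre of the top of the fixed wooden stand, a block 60 x 60 x 50 mm with a vertical through hole of 14.5 mm, in which the pin stands with its collar on the top face (nose 44 mm below the top).
- slot (a point): Where the pin must go: a point in the slot of the fixed yellow stop, level with the stop's top (45 mm above the table), 75 mm from the disc's axle. x points from the axle outward along the slot, z up. The slot is 15 mm wide (along y), runs from 60 to 129 mm from the axle and down to the table; its outer end shows beyond the disc's rim.
- seeder: The fixed green base of the seeder; origin on the table under the axle, x towards the stop. Its round body is 60 mm in radius and 40 mm high; a grey drive housing, 47 mm high, reaches to 120 mm from the axle on the side opposite the stop; the stop reaches to 137 mm.
- disc_float: Sprung carrier and white disc; origin on the vertical axle at the disc's underside, 62 mm above the table unpressed. Disc 8 mm thick (top face at 70 mm), radius 96 mm, its hub 18 mm in radius and 8 mm higher. Pressed, both yield up to 13 mm: 1 N to start, then 0.7 N per mm; they spring up when the load goes, also round the pin when the hole comes under its nose.
- seed_disc (a joint): Disc angle, adding up over turns, anticlockwise from above; at whole turns the hole is over the slot. The drive turns it anticlockwise, 6 rad/s untouched. Load slows it in proportion; it stalls at 3 to 8 N there (friction varies) and goes on when eased. A firm press just after the hole has passed stalls it in under a turn; then ease off to under 1.2 rad/s: the load vanishes when the hole catches.
- disc_hole (a point): Centre of the red-framed through hole in the disc, at its top face, 75 mm from the axle; x points outward, y the way it turns. The hole is 16 mm (radially) by 13 mm. It turns with the disc. The ring of black dots nearer the hub is only printed.
- jar_mid (a point): Centre of an amber glass jar with a white cap, 60 mm in diameter, 85 mm tall; leave it alone.
- pot_mid (a point): Centre of a small empty terracotta pot, 76 mm in diameter, 70 mm tall; leave it alone.
- brush: A cleaning brush lying on the table, about 200 mm long, its handle towards its own -x; leave it alone.

How it is judged (in metres and radians):
On the way, in this order (a step that is already met when the one before it is completed fails the run):
1. the pin is lifted out of its stand (z of pin_tip in the frame of stand_top above 0 m), for 0.1 s.
2. the pin, over the slot, brakes the disc to under 1.5 rad/s (contact force between pin and disc_float above 0.5 N and velocity of joint seed_disc between -1.5 and 1.5 rad/s and horizontal distance between pin_tip and slot below 0.012 m), for 0.1 s.
3. the pin's nose has gone through the hole into the slot (z of pin_tip in the frame of slot below -0.005 m and horizontal distance between each of pin_tip, disc_hole and slot below 0.012 m), for 0.1 s.
At the end, for the whole second after the job is handed in: The pin stands (within 0.2 rad of upright) through the disc's hole in the slot, its nose at least 14 mm below the top of the yellow stop (fully home is 19 mm), pin nose and hole each within 12 mm of the slot point in plan; the disc stands still (under 0.05 rad/s) and the pin is released (z of pin_tip in the frame of slot below -0.014 m and horizontal distance between each of pin_tip, disc_hole and slot below 0.012 m and velocity of joint seed_disc between -0.05 and 0.05 rad/s and angle between pin_tip's own z axis and vertical below 0.2 rad and contact force between the fingers and pin below 0.1 N and linear speed of disc_float below 0.02 m/s); the robot touches nothing.
It fails at once if with the pin pressing on the disc by over 1.5 N, the hole came up to it (8 to 22 mm short of it) faster than 1.5 rad/s (y of pin_tip in the frame of disc_hole between 0.008 and 0.022 m and horizontal distance between pin_tip and disc_hole below 0.025 m and contact force between pin and disc_float above 1.5 N and velocity of joint seed_disc above 1.5 rad/s).
It fails at once if the pin pressed or knocked on the disc with more than 12 N (contact force between pin and disc_float above 12 N).
It fails at once if the gripper touched the disc (contact force between the fingers and disc_float above 1 N).
It fails at once if the jar, pot or brush was disturbed (distance of any of jar_mid, pot_mid, brush from where it was at the start of the episode above 0.03 m).
It also fails if it takes over 69 s, if anything falls off the work surface, if the arm or the gripper's body presses on something with over 40 N, if the wrist force passes 120 N, or if a joint passes its speed limit or range.

## Robot

A 6-joint arm with a two-finger parallel gripper is mounted at the origin on the work surface. World frame = base frame: x ahead of the robot, y to its left, z up, the work surface at z = 0. Lengths are in m, angles in degrees, forces in N, time in s.
With the tool pointing down it reaches from about 0.4 to 0.825 m from the base axis. Payload 7 kg.
Tool frame: the origin (TCP) lies at the very end of the fingers, on their centre line; the grasp point (between the pads) lies 19 mm behind it; z points along the fingers, y is the direction in which the jaws open and shut (so a half turn about z gives the same grasp; the last joint's range is limited). The gripper opens to 88 mm and grips with 3 to 60 N. Pads are 19 mm wide; open, the fingers measure 130 mm over their backs; the gripper's body (78 mm by 193 mm) begins 47 mm behind the grasp point.
Start: joints at [86.522, 20.546, 0.682, 0, -70.136, -16.507], TCP at [0.231, 0.634, 0.227] pointing down, gripper open.
Joint ranges: [-176.03, 176.03], [-82.01, 121.73], [-58.28, 71.71], [-173.87, 95.51], [-174.79, -0.11], [-173.66, 173.66]. Speed limits (degrees/s): [136.94, 136.94, 172.46, 180, 180, 180].

## Interface

Orientations are given as [roll, pitch, yaw] about the fixed x, y, z axes, in that order (R = Rz(yaw) Ry(pitch) Rx(roll)).
In Python, from plant import telemetry, snapshot, calibration, workorder gives the robot as it stands. The module is installed in compiled form; this text tells all that it offers.
- The arm moves only by the tool step_arm, never from a script. Its argument "plan" is text: rows parted by semicolons, each of 7 numbers parted by spaces: the finger opening in cm, from 0 to 8.76, then the shift along the tool's x, y, z in cm, then the turn, a rotation vector about the tool's x, y, z in degrees. A call has 1 to 12 rows; each row shifts and turns the commanded pose from where the row before left it, along the tool's axes as they then stand; what a row does not reach is not made up. A row lasts 1/12 s, in which the tool goes at most 41.7 mm and 7.16 degrees, less where a joint would pass 70% of its speed; a pose out of reach is approached as far as the arm can. A call with a gripper value outside its range is refused whole. The fingers move at their own pace and stop on an object; the grip force is fixed at half the most. Time passes only in rows, so rows that do not move let the fingers close. It gives the time, the measured TCP pose, the force and the opening at its end, in the units of the state.
- telemetry.get_obs(): the state, without advancing time (a new reading comes with each control period).
- snapshot(name): name is "scene" or "side" or "wrist"; returns the picture (400x640x3 uint8, blue, green, red); there is no depth.
- calibration(name): a dict with "K" (3x3 intrinsics, pixels), "camera_from_world" (4x4, takes a point from world to camera coordinates). Camera axes: x right, y up, looking along -z (the intrinsics and any distortion apply to the point x, -y, -z); pixel columns grow to the right and rows downward; lengths in m; the calibration is good to about 2 mm. A picture is of the moment at which its call begins: read the wrist's pose just before it. calibration takes no time and is no camera call; for the wrist camera it gives the pose at the moment of the call.
- workorder.close_job(): hands the job in, once; it reports no verdict.
The state is a dict: "clock": time; "joint_pos": joint angles; "qvel": joint speeds; "tau": joint torques, N m; "tool_pos": TCP position; "orientation": TCP orientation; "force": force on the tool from outside, world axes, zero at the start; "moment": the same for the moment, N m; "opening": finger opening in m.
Only numpy, scipy, OpenCV 4.12 (cv2) and the standard library are available. Lean on these libraries where they do the work, as an engineer would, in place of code of your own. Each camera call takes 0.05 s, during which the arm holds its last target.

## Working session

There is one attempt and no reset: what is moved stays moved. The work goes in short steps, Python scripts to look and compute and a tool call to move; the robot and the scene stay as the last step left them, time stands still between calls to the robot, and variables do not carry over. Pictures are saved under pics/ and viewed, and the job is handed in when it is done.

Besides the shell and the picture viewer there is one more tool, called as name(argument=value, ...) on one line, values as JSON. step_arm: Moves the arm, as the interface text tells. Its arguments: {"type":"object","properties":{"plan":{"type":"string"}},"required":["plan"]}

```bash
mkdir -p pics; cat > h.py <<'E'
import numpy as np, cv2
from plant import telemetry, snapshot, calibration, workorder
def ray(name,u,v,cal=None):
    c=cal or calibration(name);K=np.array(c["K"]);T=np.array(c["camera_from_world"])
    d=cv2.undistortPoints(np.array([[[u,v]]],float),K,np.array(c["dist"]) if "dist" in c else None)[0,0]
    dc=np.array([d[0],-d[1],-1.]);R=T[:3,:3];return -R.T@T[:3,3],R.T@dc
def onz(name,u,v,z,cal=None):
    o,d=ray(name,u,v,cal);return o+d*(z-o[2])/d[2]
def proj(name,p,cal=None):
    c=cal or calibration(name);K=np.array(c["K"]);T=np.array(c["camera_from_world"])
    q=T[:3,:3]@np.array(p)+T[:3,3];q=np.array([q[0],-q[1],-q[2]]);q=K@(q/q[2]);return q[:2]
E
python3 - <<'E'
from h import *
o=telemetry.get_obs();print(o)
for n in("scene","side","wrist"):
    cv2.imwrite(f"pics/{n}0.png",snapshot(n));c=calibration(n);print(n,c)
E
```

```text
{'clock': 0.0, 'joint_pos': array([ 8.65219267e+01,  2.05902325e+01,  6.33010162e-01, -1.91247324e-02,
       -7.01362449e+01, -1.65053314e+01]), 'qvel': array([ 0.10342584, -0.0095799 ,  0.02165089, -0.01728502,  0.11344978,
       -0.00557122]), 'tau': array([ 1.34705337e-03, -5.82720566e+01,  2.93057781e+01,  6.99706122e+00,
        7.29577179e-03, -1.50381425e-04]), 'tool_pos': array([0.2305609 , 0.63387335, 0.2256336 ]), 'orientation': array([ 1.79905276e+02, -9.31922507e-03, -1.99899099e+01]), 'force': array([ 0.24963193,  0.15398164, -0.10804725]), 'moment': array([-0.04058763, -0.02701272,  0.03117487]), 'opening': 0.08769290330010575}
scene {'K': array([[514.3246192 ,   0.        , 316.83230698],
       [  0.        , 514.3246192 , 203.99984601],
       [  0.        ,   0.        ,   1.        ]]), 'camera_from_world': array([[ 0.64834051,  0.76129263, -0.00938672, -0.40548068],
       [-0.54993783,  0.47679926,  0.68573381,  0.27233394],
       [ 0.52651968, -0.43942689,  0.72779189, -1.49983632],
       [ 0.        ,  0.        ,  0.        ,  1.        ]])}
side {'K': arr
[... 248 characters left out ...]
93623,  0.60712914,  0.71821833, -0.25515228],
       [-0.348283  , -0.62812483,  0.69581474, -1.01606644],
       [ 0.        ,  0.        ,  0.        ,  1.        ]])}
wrist {'K': array([[321.85811951,   0.        , 314.75960776],
       [  0.        , 321.85811951, 198.52434331],
       [  0.        ,   0.        ,   1.        ]]), 'camera_from_world': array([[-3.42027252e-01, -9.39689978e-01,  3.21564276e-04,
         6.74758917e-01],
       [ 9.06427061e-01, -3.30010458e-01, -2.63596435e-01,
         3.23971839e-02],
       [ 2.47805048e-01, -8.98656896e-02,  9.64632996e-01,
        -3.88715418e-01],
       [ 0.00000000e+00,  0.00000000e+00,  0.00000000e+00,
         1.00000000e+00]])}
```

View pics/scene0.png

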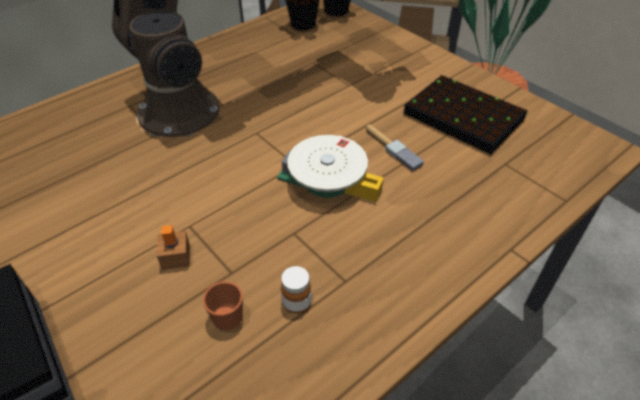

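View pics/side0.png

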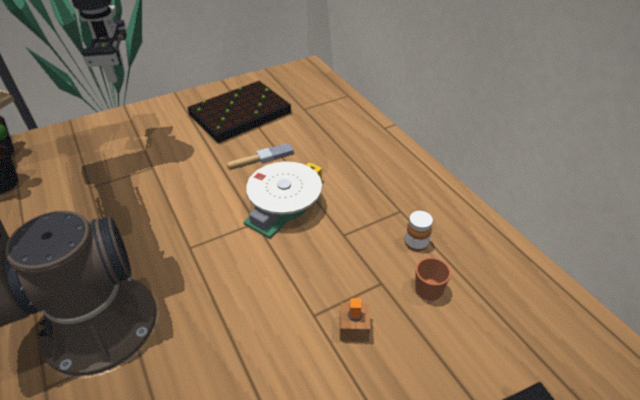

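View pics/wrist0.png

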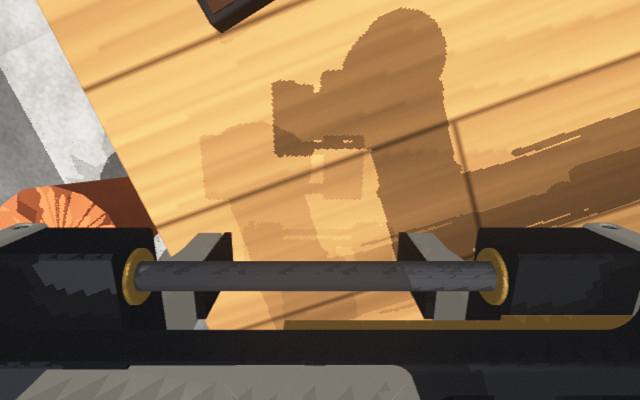

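```bash
python3 - <<'E'
from h import *
s=cv2.imread("pics/scene0.png");d=cv2.imread("pics/side0.png")
def cr(im,u,v,w,h,k): return cv2.resize(im[v:v+h,u:u+w],None,fx=k,fy=k,interpolation=cv2.INTER_CUBIC)
a=cr(s,270,125,130,90,6);b=cr(s,140,215,65,65,8)
cv2.imwrite("pics/c1.png",a);
cv2.imwrite("pics/c3.png",cr(d,230,140,130,100,6))
e=cr(d,320,285,65,65,6)
b=cr(s,140,215,65,65,6);cv2.imwrite("pics/c2.png",np.hstack([b,e]))
for n,u,v in(("scene",328,156.5),("side",284.5,183)): print(onz(n,u,v,.078))
for n,u,v in(("scene",168.5,229),("side",356,302)): print(onz(n,u,v,.09))
E
```

```text
[0.50493584 0.13888053 0.078     ]
[0.50569426 0.12982962 0.078     ]
[ 0.46794984 -0.26989433  0.09      ]
[ 0.47043688 -0.2734488   0.09      ]
```

View pics/c1.png

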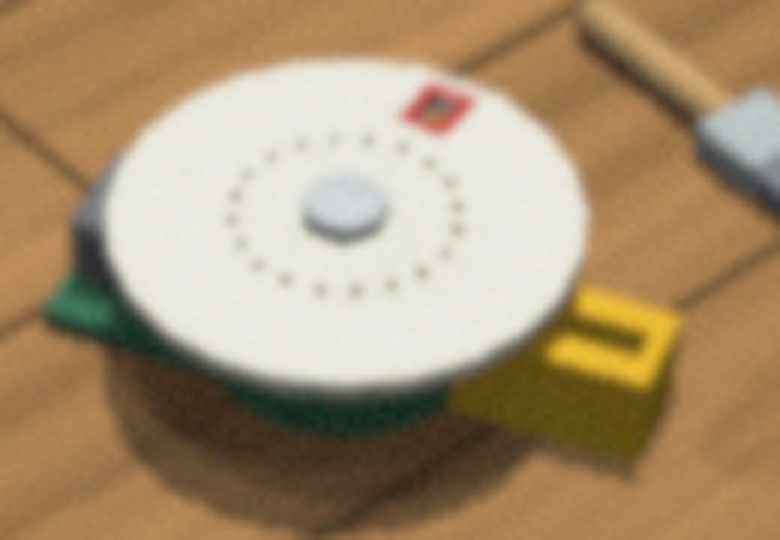

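View pics/c2.png

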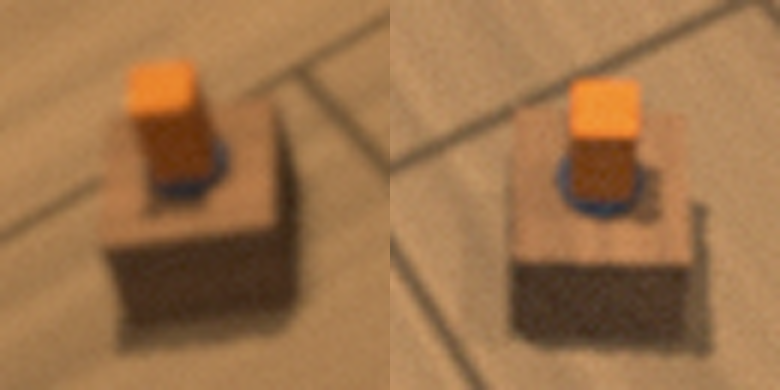

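View pics/c3.png

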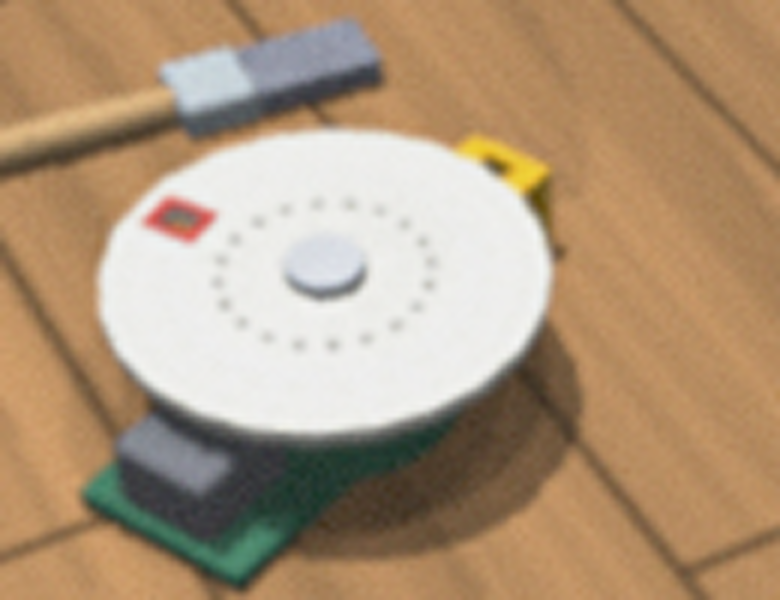

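```bash
python3 - <<'E'
from h import *
def S(n,x,y,u0,v0,z,k=6):
    return onz(n,u0+(x+.5)/k-.5,v0+(y+.5)/k-.5,z)
print("hub",S("scene",345,201,270,125,.078),S("side",327,262,230,140,.078))
# disc rim ellipse centre
print("disc ctr via rim", S("scene",104,205,270,125,.07),S("scene",588,215,270,125,.07),S("side",98,283,230,140,.07),S("side",552,268,230,140,.07))
print("pin",S("scene",165,86,140,215,.096),S("side",214,108,320,285,.096))
print("top corners scene",[S("scene",x,y,140,215,.096)[:2].round(4) for x,y in((135,65),(195,63),(200,105),(132,110))])
print("top corners side",[S("side",x,y,320,285,.096)[:2].round(4) for x,y in((182,80),(247,80),(248,135),(180,137))])
print("standtop corners side",[S("side",x,y,320,285,.05)[:2].round(4) for x,y in((127,105),(295,113),(298,262),(121,263))])
print("standtop corners scene",[S("scene",x,y,140,215,.05)[:2].round(4) for x,y in((113,112),(270,97),(277,228),(103,248))])
print("stop scene outer corners",S("scene",683,320,270,125,.045),S("scene",648,388,270,125,.045),"slot end",S("scene",640,342,270,125,.045))
print("stop side outer",S("side",549,178,230,140,.045),S("side",475,137,230,140,.045),"slotend",S("side",508,168,230,140,.045))
for n,c in(("scene",(437,108,270,125)),("side",(180,218,230,140))): print("hole",S(n,*c,.07))
E
```

```text
hub [0.50778981 0.13344933 0.078     ] [0.50434494 0.12948175 0.078     ]
disc ctr via rim [0.43899923 0.06441684 0.07      ] [0.57142083 0.20746264 0.07      ] [0.41640405 0.17355769 0.07      ] [0.5906132  0.08700554 0.07      ]
pin [ 0.47126091 -0.27355684  0.096     ] [ 0.46605245 -0.27722143  0.096     ]
top corners scene [array([ 0.4559, -0.2767]), array([ 0.4687, -0.2605]), array([ 0.4867, -0.2687]), array([ 0.4735, -0.2875])]
top corners side [array([ 0.4626, -0.2627]), array([ 0.4814, -0.2732]), array([ 0.4702, -0.2915]), array([ 0.4505, -0.2813])]
standtop corners side [array([ 0.4584, -0.2358]), array([ 0.5076, -0.2671]), array([ 0.4767, -0.3168]), array([ 0.4251, -0.2884])]
standtop corners scene [array([ 0.4282, -0.2821]), array([ 0.4592, -0.2355]), array([ 0.5133, -0.2644]), array([ 0.4813, -0.3148])]
stop scene outer corners [0.6222358  0.21294224 0.045     ] [0.64025903 0.17517608 0.045     ] slot end [0.61992227 0.19107026 0.045     ]
stop side outer [0.6325958  0.16647258 0.045     ] [0.61676884 0.20935213 0.045     ] slotend [0.61955537 0.1819739  0.045     ]
hole [0.48246246 0.20661031 0.07      ]
hole [0.46406656 0.19556972 0.07      ]
```

```bash
cat >> h.py <<'E'
def plan(p,yaw,q,yaw2,n,g=8.7):
    # straight rows in tool axes, tool down: x=(c,s,0) y=(s,-c,0) z=(0,0,-1)
    p=np.array(p,float);rows=[];yr=yaw
    for i in range(n):
        t=np.array(p)+(np.array(q)-p)/(n-i);c,s=np.cos(np.radians(yr)),np.sin(np.radians(yr));d=(t-p)*100
        v=np.round([d[0]*c+d[1]*s,d[0]*s-d[1]*c,-d[2]],2);dy=round((yaw2-yr)/(n-i),1)
        rows.append(f"{g} {v[0]:g} {v[1]:g} {v[2]:g} 0 0 {-dy:g}")
        p=p+np.array([v[0]*c+v[1]*s,v[0]*s-v[1]*c,-v[2]])/100;yr+=dy
    return "; ".join(rows)
E
python3 - <<'E'
from h import *
print(plan([.2305,.634,.2256],-20,[.573,.22,.27],-74,15))
print(onz("scene",224,292,.07),onz("scene",295,275,.085))
E
```

```text
8.7 3.09 1.81 -0.3 0 0 3.6; 8.7 3.2 1.62 -0.3 0 0 3.6; 8.7 3.29 1.41 -0.3 0 0 3.6; 8.7 3.37 1.2 -0.3 0 0 3.6; 8.7 3.44 0.99 -0.29 0 0 3.6; 8.7 3.5 0.77 -0.3 0 0 3.6; 8.7 3.54 0.55 -0.29 0 0 3.6; 8.7 3.57 0.32 -0.3 0 0 3.6; 8.7 3.58 0.1 -0.29 0 0 3.6; 8.7 3.58 -0.13 -0.3 0 0 3.6; 8.7 3.57 -0.35 -0.29 0 0 3.6; 8.7 3.54 -0.57 -0.3 0 0 3.6; 8.7 3.49 -0.79 -0.29 0 0 3.6; 8.7 3.43 -1.01 -0.29 0 0 3.6; 8.7 3.37 -1.23 -0.3 0 0 3.6
[ 0.66098769 -0.26303269  0.07      ] [ 0.72773932 -0.14144475  0.085     ]
```

step_arm(plan="8.7 3.1 1.8 -0.3 0 0 3.6; 8.7 3.2 1.6 -0.3 0 0 3.6; 8.7 3.3 1.4 -0.3 0 0 3.6; 8.7 3.4 1.2 -0.3 0 0 3.6; 8.7 3.4 1 -0.3 0 0 3.6; 8.7 3.5 0.8 -0.3 0 0 3.6; 8.7 3.5 0.5 -0.3 0 0 3.6; 8.7 3.6 0.3 -0.3 0 0 3.6; 8.7 3.6 0.1 -0.3 0 0 3.6; 8.7 3.6 -0.1 -0.3 0 0 3.6; 8.7 3.6 -0.4 -0.3 0 0 3.6; 8.7 3.5 -0.6 -0.3 0 0 3.6")

```text
clock: 1.15
tool_pos: [0.5066, 0.3022, 0.2627]
orientation: [180.0, 0.0, -63.4]
force: [-0.0, 0.1, -0.2]
opening: 0.0869
```

step_arm(plan="8.7 3.5 -0.8 -0.3 0 0 3.6; 8.7 3.4 -1 -0.3 0 0 3.6; 8.7 3.4 -1.2 -0.3 0 0 3.6; 8.7 0 0 0 0 0 0; 8.7 0 0 0 0 0 0")

```text
clock: 1.57
tool_pos: [0.575, 0.2191, 0.2711]
orientation: [180.0, -0.0, -74.2]
force: [-0.7, 0.3, -0.2]
opening: 0.087
```

```bash
python3 - <<'E'
from h import *
import pickle
o=telemetry.get_obs();print(o["tool_pos"],o["orientation"],o["force"],o["joint_pos"],o["clock"])
c=calibration("wrist");im=snapshot("wrist");cv2.imwrite("pics/w1.png",im);pickle.dump(c,open("w1.pkl","wb"))
E
```

```text
[0.57497961 0.21906367 0.27106612] [ 1.79955163e+02 -1.03102294e-02 -7.41801636e+01] [-0.68225817  0.26694363 -0.22106288] [ 3.90141178e+01  1.35827387e+01 -3.27469418e+00 -8.54751007e-03
 -7.31878411e+01 -2.31918100e+01] 1.5667
```

View pics/w1.png

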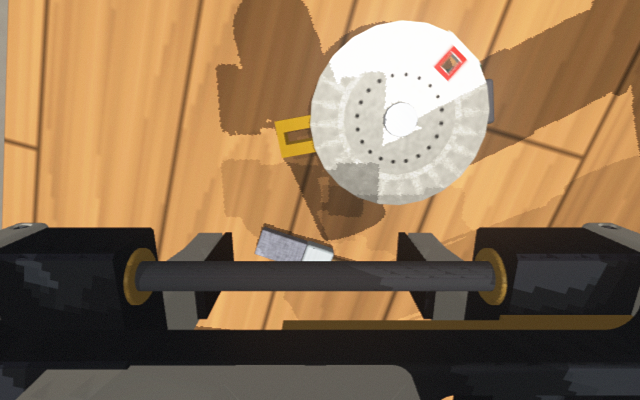

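```bash
python3 - <<'E'
from h import *
im=cv2.imread("pics/w1.png")
cv2.imwrite("pics/w1c.png",np.hstack([cv2.resize(im[100:170,265:335],None,fx=8,fy=8,interpolation=cv2.INTER_CUBIC)]))
cv2.imwrite("pics/w1d.png",cv2.resize(im[15:210,305:500],None,fx=3,fy=3,interpolation=cv2.INTER_CUBIC))
E
```

```text
(no output)
```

View pics/w1c.png

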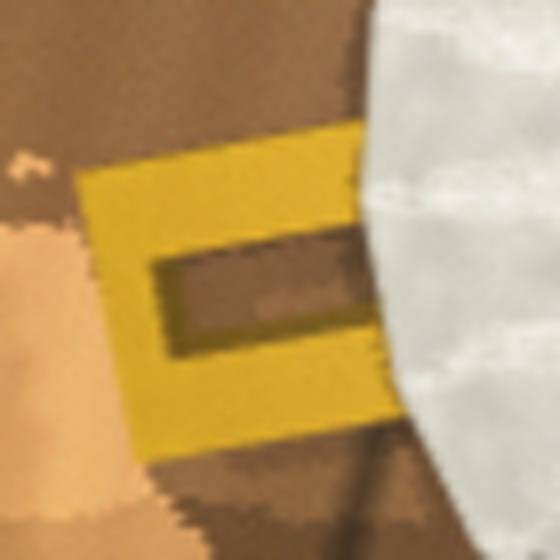

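View pics/w1d.png

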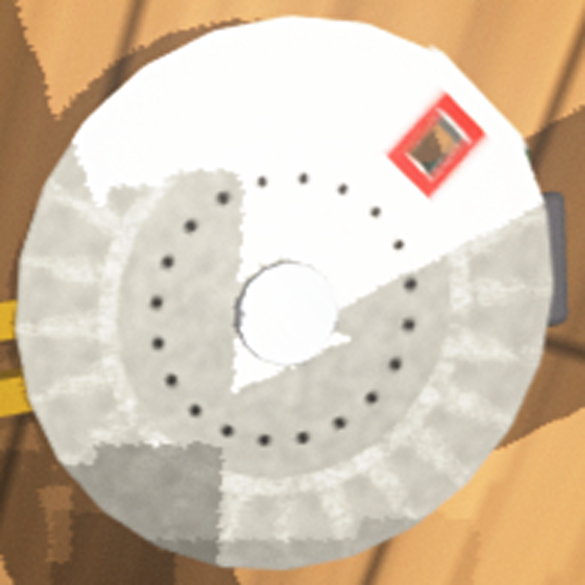

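```bash
python3 - <<'E'
from h import *
import pickle
from scipy.optimize import least_squares
c=pickle.load(open("w1.pkl","rb"))
S=lambda x,y,u0,v0,k,z: onz("wrist",u0+(x+.5)/k-.5,v0+(y+.5)/k-.5,z,c)[:2]
def circ(P):
    P=np.array(P);r=least_squares(lambda q:np.hypot(*(P-q[:2]).T)-q[2],[*P.mean(0),.05]);return r.x,np.abs(r.fun).max()
dots=[(262,181),(303,178),(342,188),(375,211),(398,244),(410,284),(408,324),(395,364),(371,398),(339,423),(302,438),(264,440),(227,430),(195,410),(171,380),(158,343),(157,302),(168,262),(191,226),(223,198)]
print("dots",circ([S(*d,305,15,3,.07) for d in dots]))
print("rim",circ([S(*d,305,15,3,.07) for d in ((292,16),(18,310),(553,290),(290,569),(75,145),(435,48))]))
print("hub",circ([S(*d,305,15,3,.078) for d in ((290,260),(336,312),(290,365),(240,312))]))
W=[S(x,y,265,100,8,.045) for x,y in ((78,175),(148,462),(152,262),(178,357),(360,228),(380,322),(362,120),(405,412))]
for w in W: print(w.round(4))
h=np.array([.507,.1345])
for a,b in((4,2),(5,3),(6,0),(7,1)):
    d=W[b]-W[a];print("dir",np.degrees(np.arctan2(d[1],d[0])))
print(np.linalg.norm(W[0]-W[1]),np.linalg.norm(W[2]-W[3]))
m=(W[0]+W[1])/2; s=(W[2]+W[3])/2
print("stop mid",m,"slot end",s)
print("hole",S(436,143,305,15,3,.07))
E
```

```text
dots (array([0.50464962, 0.13486704, 0.04589829]), np.float64(0.00031325529827415377))
rim (array([0.50366308, 0.1343045 , 0.09624681]), np.float64(0.001039892846596599))
hub (array([0.50500705, 0.13467825, 0.01747569]), np.float64(0.0005758414802768015))
[0.6366 0.1755]
[0.6165 0.2131]
[0.6232 0.1846]
[0.6161 0.1969]
[0.5953 0.1716]
[0.5888 0.1839]
[0.5991 0.1569]
[0.5817 0.1955]
dir 24.888066389146168
dir 25.516541525712405
dir 26.415114225829683
dir 26.785428883459073
0.04264446466607141 0.014199981166721937
stop mid [0.62658268 0.19433392] slot end [0.61967904 0.19074172]
hole [0.47326518 0.06656967]
```

```bash
python3 - <<'E'
from h import *
print(plan([.575,.219,.2711],-74.2,[.496,-.228,.21],-120,12))
E
```

```text
8.7 3.41 1.65 0.51 0 0 3.8; 8.7 3.51 1.42 0.51 0 0 3.8; 8.7 3.59 1.18 0.51 0 0 3.8; 8.7 3.66 0.94 0.51 0 0 3.8; 8.7 3.72 0.7 0.51 0 0 3.8; 8.7 3.76 0.45 0.51 0 0 3.8; 8.7 3.78 0.2 0.51 0 0 3.8; 8.7 3.78 -0.05 0.51 0 0 3.8; 8.7 3.77 -0.3 0.51 0 0 3.9; 8.7 3.74 -0.56 0.51 0 0 3.8; 8.7 3.69 -0.8 0.51 0 0 3.9; 8.7 3.63 -1.06 0.5 0 0 3.8
```

step_arm(plan="8.7 3.4 1.7 0.5 0 0 3.8; 8.7 3.5 1.4 0.5 0 0 3.8; 8.7 3.6 1.2 0.5 0 0 3.8; 8.7 3.7 0.9 0.5 0 0 3.8; 8.7 3.7 0.7 0.5 0 0 3.8; 8.7 3.8 0.5 0.5 0 0 3.8; 8.7 3.8 0.2 0.5 0 0 3.8; 8.7 3.8 0 0.5 0 0 3.8; 8.7 3.8 -0.3 0.5 0 0 3.9; 8.7 3.7 -0.6 0.5 0 0 3.8; 8.7 3.7 -0.8 0.5 0 0 3.9; 8.7 3.6 -1.1 0.5 0 0 3.8")

```text
clock: 2.62
tool_pos: [0.4961, -0.2277, 0.2115]
orientation: [-180.0, 0.0, -119.8]
force: [-0.3, 0.0, -0.4]
opening: 0.087
```

step_arm(plan="8.7 0 0 0 0 0 0; 8.7 0 0 0 0 0 0")

```text
clock: 2.78
tool_pos: [0.4959, -0.228, 0.211]
orientation: [179.9, -0.0, -119.9]
force: [0.2, 0.4, -0.2]
opening: 0.0876
```

```bash
python3 - <<'E'
from h import *
import pickle
o=telemetry.get_obs();print(o["tool_pos"],o["orientation"],o["force"],o["joint_pos"],o["clock"])
c=calibration("wrist");im=snapshot("wrist");cv2.imwrite("pics/w2.png",im);pickle.dump(c,open("w2.pkl","wb"))
E
```

```text
[ 0.49586896 -0.22799178  0.21095316] [ 1.79936951e+02 -1.68864500e-02 -1.19876981e+02] [ 0.20571967  0.42886656 -0.23338528] [-4.12638870e+00  9.08919502e+00 -1.69909353e+01 -1.35562619e-02
 -6.39839950e+01 -2.57446488e+01] 2.7833
```

View pics/w2.png

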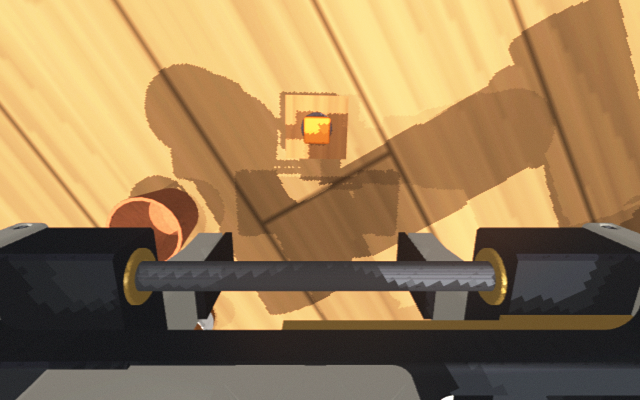

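```bash
python3 - <<'E'
from h import *
im=cv2.imread("pics/w2.png")
cv2.imwrite("pics/w2c.png",cv2.resize(im[85:165,270:360],None,fx=8,fy=8,interpolation=cv2.INTER_CUBIC))
E
```

```text
(no output)
```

View pics/w2c.png

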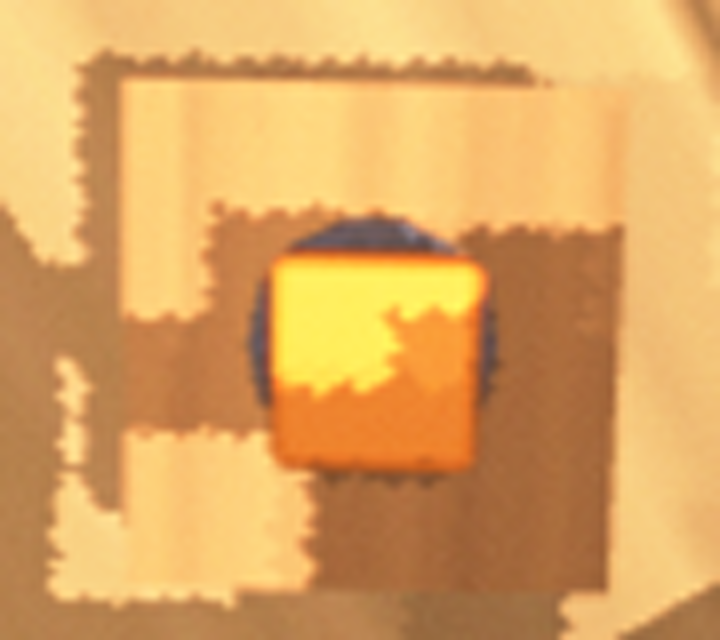

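```bash
python3 - <<'E'
from h import *
import pickle
c=pickle.load(open("w2.pkl","rb"))
S=lambda x,y,z: onz("wrist",270+(x+.5)/8-.5,85+(y+.5)/8-.5,z,c)[:2]
for P,z in (([(273,255),(485,258),(476,470),(275,467)],.096),([(120,78),(625,82),(607,590),(120,592)],.05)):
    Q=np.array([S(*p,z) for p in P]);e=np.roll(Q,-1,0)-Q
    print(Q.mean(0),np.linalg.norm(e,axis=1),np.degrees(np.arctan2(e[:,1],e[:,0]))%90)
print(plan([.4959,-.228,.211],-119.9,[.4705,-.2725,.12],-120,3))
E
```

```text
[ 0.46730137 -0.27500418] [0.02174231 0.02154513 0.02106012 0.02152083] [59.32466033 58.33089892 59.26133941 60.14609213]
[ 0.468099   -0.27529148] [0.05948448 0.06001362 0.06038975 0.06072079] [59.68014214 59.53460374 60.34260401 58.68584447]
8.7 1.71 -0.01 3.03 0 0 0; 8.7 1.71 -0 3.04 0 0 0; 8.7 1.7 -0.01 3.03 0 0 0.1
```

step_arm(plan="8.7 2.8 0 2 0 0 0.5; 8.7 2.7 0.1 3 0 0 0; 8.7 0 0 3.5 0 0 0; 8.7 0 0 3.4 0 0 0; 8.7 0 0 2.5 0 0 0; 8.7 0 0 0 0 0 0; 5 0 0 0 0 0 0")

```text
clock: 3.42
tool_pos: [0.4683, -0.2731, 0.0673]
orientation: [179.9, -0.1, -120.1]
force: [0.8, -0.2, 0.0]
opening: 0.0843
```

step_arm(plan="1 0 0 0 0 0 0; 1 0 0 0 0 0 0; 1 0 0 0 0 0 0; 1 0 0 0 0 0 0; 1 0 0 0 0 0 0; 1 0 0 0 0 0 0; 1 0 0 0 0 0 0; 1 0 0 0 0 0 0")

```text
clock: 4.08
tool_pos: [0.4682, -0.2745, 0.0677]
orientation: [-180.0, 0.0, -120.3]
force: [-0.2, 0.3, 0.4]
opening: 0.0324
```

```bash
python3 - <<'E'
from h import *
o=telemetry.get_obs();print(o)
E
```

```text
{'clock': 4.0833, 'joint_pos': array([-9.69109402e+00,  1.73424872e+01, -2.75717701e+01,  2.22702394e-03,
       -4.50760606e+01, -2.06043050e+01]), 'qvel': array([ 0.06787128,  0.20010506, -0.02935342,  0.02997291,  0.05477842,
       -0.03233863]), 'tau': array([ 2.33927113e-02, -4.67824996e+01,  2.21160167e+01,  5.27882338e+00,
        5.72763995e-03, -4.03634920e-05]), 'tool_pos': array([ 0.46816696, -0.27453758,  0.0676918 ]), 'orientation': array([-1.79990382e+02,  1.93098801e-03, -1.20293826e+02]), 'force': array([-0.20577649,  0.25048262,  0.35398315]), 'moment': array([ 0.09993205, -0.08728587,  0.00597348]), 'opening': 0.03238643050379819}
```

step_arm(plan="1 0 0 0 0 0 0; 1 0 0 0 0 0 0; 1 0 0 0 0 0 0; 1 0 0 0 0 0 0; 1 0 0 0 0 0 0")

```text
clock: 4.5
tool_pos: [0.4681, -0.2745, 0.0675]
orientation: [180.0, -0.0, -120.3]
force: [-0.1, 0.9, 0.1]
opening: 0.022
```

```bash
python3 - <<'E'
from h import *
import pickle
o=telemetry.get_obs();print(o["tool_pos"],o["force"],o["opening"])
c=calibration("wrist");im=snapshot("wrist");cv2.imwrite("pics/w3.png",im);pickle.dump(c,open("w3.pkl","wb"))
E
```

```text
[ 0.46813115 -0.27447675  0.06752518] [-0.14017746  0.9352175   0.12647743] 0.02195862933826141
```

View pics/w3.png

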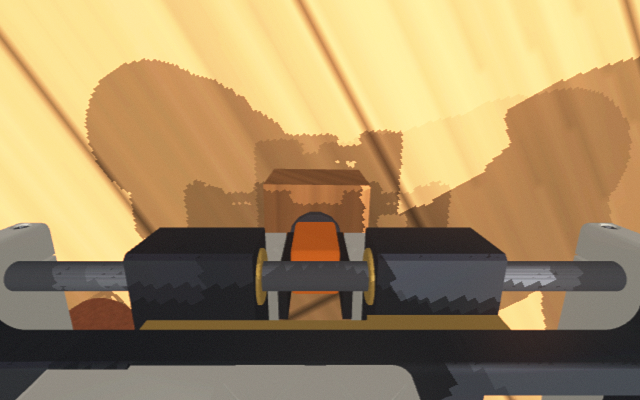

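step_arm(plan="1 0 0 -1.5 0 0 0; 1 0 0 -2.5 0 0 0; 1 0 0 -3 0 0 0; 1 0 0 -3 0 0 0; 1 0 0 -2 0 0 0")

```text
clock: 4.97
tool_pos: [0.4688, -0.2747, 0.1903]
orientation: [-179.9, 0.0, -120.3]
force: [0.4, 0.1, -0.5]
opening: 0.0217
```

```bash
python3 - <<'E'
from h import *
o=telemetry.get_obs();print(o["tool_pos"],o["force"],o["opening"])
p=o["tool_pos"]
print(plan([p[0],p[1],.1875],-120.3,[.572,.1675,.175],-74,14,1))
E
```

```text
[ 0.46884439 -0.27472908  0.19033184] [ 0.3868328   0.13348907 -0.46874126] 0.02171490018740295
1 -3.1 0.96 0.09 0 0 -3.3; 1 -3.15 0.78 0.09 0 0 -3.3; 1 -3.19 0.59 0.09 0 0 -3.3; 1 -3.22 0.41 0.09 0 0 -3.3; 1 -3.24 0.22 0.09 0 0 -3.3; 1 -3.24 0.04 0.09 0 0 -3.3; 1 -3.24 -0.15 0.09 0 0 -3.3; 1 -3.23 -0.33 0.09 0 0 -3.3; 1 -3.2 -0.52 0.09 0 0 -3.3; 1 -3.16 -0.7 0.09 0 0 -3.3; 1 -3.12 -0.89 0.09 0 0 -3.3; 1 -3.06 -1.06 0.09 0 0 -3.3; 1 -3 -1.24 0.08 0 0 -3.4; 1 -2.92 -1.41 0.09 0 0 -3.3
```

step_arm(plan="1 -3.1 1 0.1 0 0 -3.3; 1 -3.1 0.8 0.1 0 0 -3.3; 1 -3.2 0.6 0.1 0 0 -3.3; 1 -3.2 0.4 0.1 0 0 -3.3; 1 -3.2 0.2 0.1 0 0 -3.3; 1 -3.3 0 0.1 0 0 -3.3; 1 -3.3 -0.2 0.1 0 0 -3.3; 1 -3.2 -0.3 0.1 0 0 -3.3; 1 -3.2 -0.5 0.1 0 0 -3.3; 1 -3.2 -0.7 0.1 0 0 -3.3; 1 -3.1 -0.9 0.1 0 0 -3.3; 1 -3.1 -1 0.1 0 0 -3.3")

```text
clock: 5.97
tool_pos: [0.5558, 0.1069, 0.1754]
orientation: [180.0, 0.0, -80.5]
force: [0.8, -1.2, -1.6]
opening: 0.0219
```

step_arm(plan="1 -3 -1.2 0.1 0 0 -3.4; 1 -2.9 -1.4 0.1 0 0 -3.3; 1 0 0 0 0 0 0; 1 0 0 0 0 0 0; 1 0 0 0 0 0 0")

```text
clock: 6.38
tool_pos: [0.5696, 0.1681, 0.173]
orientation: [179.9, -0.0, -74.0]
force: [-0.6, -0.5, -0.9]
opening: 0.0217
```

```bash
python3 - <<'E'
from h import *
import pickle
o=telemetry.get_obs();print(o["tool_pos"],o["orientation"],o["force"],o["opening"])
for n in("scene","side","wrist"):
    c=calibration(n);t=telemetry.get_obs()["clock"];im=snapshot(n);print(n,t);cv2.imwrite(f"pics/{n}4.png",im);pickle.dump(c,open(f"{n}4.pkl","wb"))
a=cv2.imread("pics/scene4.png")[100:220,260:420];b=cv2.imread("pics/side4.png")[110:230,230:390]
cv2.imwrite("pics/m4.png",cv2.resize(np.hstack([a,b]),None,fx=2.5,fy=2.5))
E
```

```text
[0.56964087 0.16807782 0.17300403] [ 1.79928738e+02 -1.10948044e-02 -7.39839208e+01] [-0.58457633 -0.49769843 -0.88990898] 0.0217466874513966
scene 6.3833
side 6.4333
wrist 6.4833
```

View pics/m4.png

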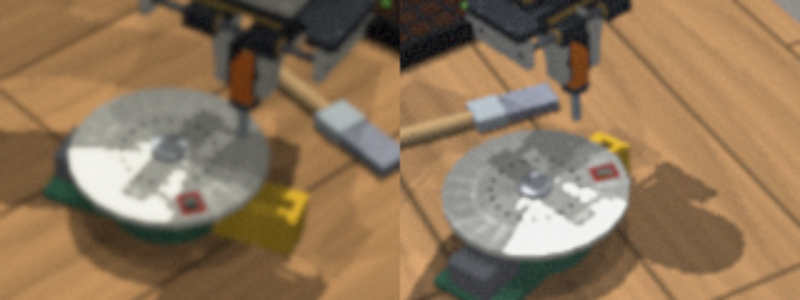

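View pics/wrist4.png

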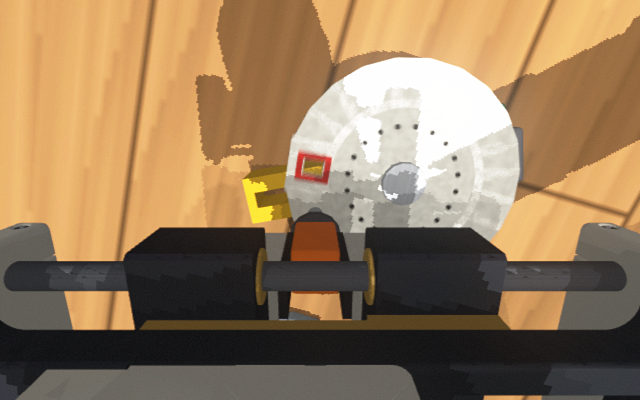

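```bash
cat >> h.py <<'E'
AX=np.array([.5047,.1348]);SD=26.0
def hole(name,im,cal=None,z=.07):
    hsv=cv2.cvtColor(im,cv2.COLOR_BGR2HSV)
    m=((hsv[...,0]<7)|(hsv[...,0]>172))&(hsv[...,1]>150)&(hsv[...,2]>60)
    n,l,st,ce=cv2.connectedComponentsWithStats(cv2.morphologyEx(m.astype(np.uint8),cv2.MORPH_CLOSE,np.ones((5,5))))
    out=[]
    for i in range(1,n):
        if st[i,4]<15: continue
        p=onz(name,*ce[i],z,cal)[:2]-AX
        if .055<np.hypot(*p)<.095: out.append((st[i,4],round(float(np.degrees(np.arctan2(p[1],p[0]))-SD)%360,1),round(float(np.hypot(*p)),4)))
    return sorted(out,reverse=True)[:2]
E
python3 - <<'E'
from h import *
import pickle
for n in("scene","side","wrist"):
    print(n,hole(n,cv2.imread(f"pics/{n}4.png"),pickle.load(open(f"{n}4.pkl","rb"))))
a=cv2.imread("pics/scene4.png")[120:200,320:400];b=cv2.imread("pics/side4.png")[120:200,270:350]
cv2.imwrite("pics/m4b.png",cv2.resize(np.hstack([a,b]),None,fx=5,fy=5,interpolation=cv2.INTER_CUBIC))
E
```

```text
scene []
side []
wrist [(np.int32(396), 339.5, 0.0748)]
```

View pics/m4b.png

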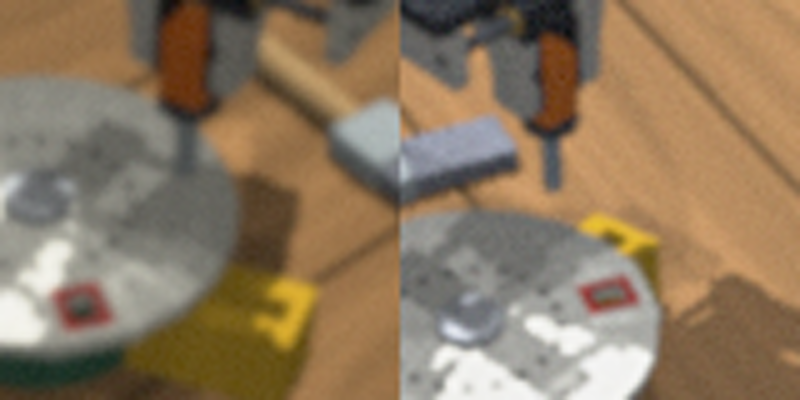

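```bash
python3 - <<'E'
from h import *
tip=[.5696,.1681,.1115]
U=lambda x,y,u,v,k:(round(u+(x+.5)/k-.5,1),round(v+(y+.5)/k-.5,1))
print("tip scene",proj("scene",tip),U(185,174,320,120,5)," side",proj("side",tip),U(153,188,270,120,5))
print("hub scene",proj("scene",[*AX,.078]),U(40,192,320,120,5),U(345,201,270,125,6)," side",proj("side",[*AX,.078]),U(72,314,270,120,5),U(327,262,230,140,6))
m=[.6266,.1943,.045]
for q in([.6366,.1755,.045],[.6165,.2131,.045]): print("stop corners",proj("scene",q),proj("side",q))
print(U(683,320,270,125,6),U(648,388,270,125,6),U(549,178,230,140,6),U(475,137,230,140,6))
E
```

```text
tip scene [355.96383497 154.10534718] (356.6, 154.4)  side [299.45896668 156.95644145] (300.2, 157.2)
hub scene [326.65939863 157.19117595] (327.6, 158.0) (327.1, 158.1)  side [283.31269476 182.0031376 ] (284.0, 182.4) (284.1, 183.2)
stop corners [376.57509321 188.35352099] [320.78040321 166.96077034]
stop corners [381.75294198 176.6381118 ] [308.04309397 161.7067401 ]
(383.4, 177.9) (377.6, 189.2) (321.1, 169.2) (308.8, 162.4)
```

```bash
python3 - <<'E'
from h import *
import pickle
c=pickle.load(open("wrist4.pkl","rb"))
t=np.radians(-74);X=np.array([np.cos(t),np.sin(t),0]);Y=np.array([np.sin(t),-np.cos(t),0])
p=np.array([.5696,.1681,0])
for z in(.1555,.1615): print("collar front",z,proj("wrist",p+.015*X+[0,0,z],c))
for s in(-1,1): 
  print("head base front corners",proj("wrist",p+.011*X+s*.011*Y+[0,0,.1615],c),"top",proj("wrist",p+.011*X+s*.011*Y+[0,0,.2015],c))
im=cv2.imread("pics/wrist4.png")
cv2.imwrite("pics/w4c.png",cv2.resize(im[200:275,270:360],None,fx=8,fy=8,interpolation=cv2.INTER_CUBIC))
E
```

```text
collar front 0.1555 [315.47914008 213.55441682]
collar front 0.1615 [315.49457657 216.9059527 ]
head base front corners [295.77845008 223.72655602] top [290.51817665 254.79765772]
head base front corners [335.21883005 223.69883601] top [340.75118758 254.76705555]
```

View pics/w4c.png

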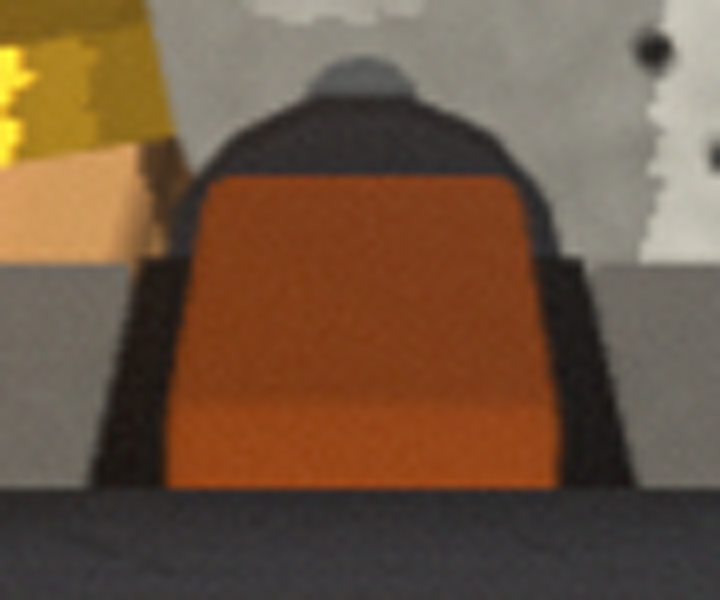

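step_arm(plan="1 0.1 -0.2 1.5 0 0 0; 1 0 0 1.5 0 0 0; 1 0 0 0.5 0 0 0; 1 0 0 0 0 0 0; 1 0 0 0 0 0 0; 1 0 0 0 0 0 0")

```text
clock: 7.03
tool_pos: [0.5729, 0.1676, 0.1396]
orientation: [-179.9, 0.0, -74.0]
force: [0.4, 0.2, -1.3]
opening: 0.0217
```

```bash
sed -i 's/hsv\[...,1\]>150)&(hsv\[...,2\]>60/hsv[...,1]>110)\&(hsv[...,2]>50/' h.py; python3 - <<'E'
from h import *
o=telemetry.get_obs();print(o["tool_pos"],o["orientation"],o["force"],o["opening"])
for i,n in enumerate(("wrist","wrist","scene","side","wrist")):
    t=telemetry.get_obs()["clock"];c=calibration(n);im=snapshot(n);print(n,t,hole(n,im,c));cv2.imwrite(f"pics/t5_{i}.png",im)
a=cv2.imread("pics/t5_2.png")[100:220,260:420];b=cv2.imread("pics/t5_3.png")[110:230,230:390]
cv2.imwrite("pics/m5.png",cv2.resize(np.hstack([a,b]),None,fx=2.5,fy=2.5))
E
```

```text
[0.57287849 0.16759322 0.13955672] [-1.79925161e+02  4.37110465e-03 -7.39996982e+01] [ 0.41201858  0.19673944 -1.34014502] 0.02165777661575749
wrist 7.0333 [(np.int32(637), 155.0, 0.0748)]
wrist 7.0833 [(np.int32(686), 171.0, 0.075)]
scene 7.1333 []
side 7.1833 [(np.int32(53), 203.3, 0.0768)]
wrist 7.2333 [(np.int32(866), 218.5, 0.075)]
```

View pics/m5.png

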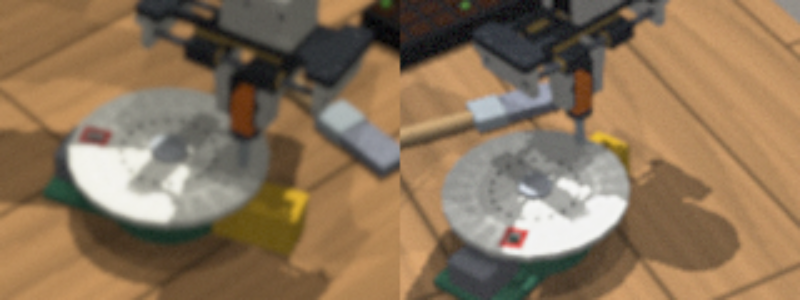

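View pics/t5_4.png

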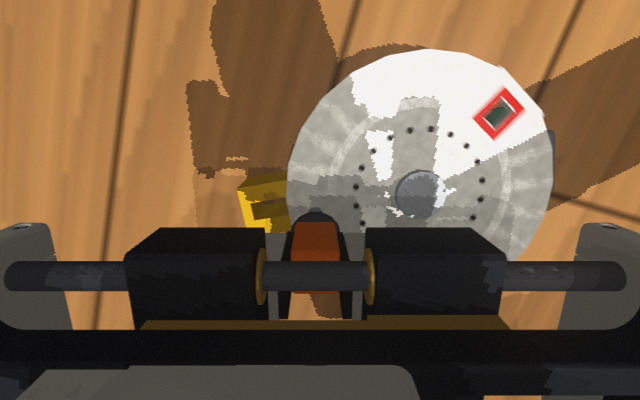

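step_arm(plan="1 0 0 0.2 0 0 0; 1 0 0 0.1 0 0 0; 1 0 0 0 0 0 0; 1 0 0 0 0 0 0")

```text
clock: 7.62
tool_pos: [0.5723, 0.1677, 0.1354]
orientation: [180.0, -0.0, -74.0]
force: [-0.3, -0.5, -1.0]
opening: 0.0215
```

```bash
python3 - <<'E'
from h import *
for i,n in enumerate(("scene","wrist","wrist")):
    t=telemetry.get_obs();c=calibration(n);im=snapshot(n);print(n,t["clock"],hole(n,im,c),t["tool_pos"],t["force"]);cv2.imwrite(f"pics/t6_{i}.png",im)
print(telemetry.get_obs()["clock"])
E
```

```text
scene 7.6167 [(np.int32(28), 338.8, 0.0778)] [0.57225886 0.16767898 0.1353974 ] [-0.30951842 -0.49574486 -0.98082843]
wrist 7.6667 [(np.int32(541), 352.9, 0.0742)] [0.57231691 0.16769761 0.13548952] [ 0.27546206 -0.13002606 -1.32213917]
wrist 7.7167 [(np.int32(83), 6.7, 0.0628)] [0.57235231 0.1677335  0.13551978] [-0.64701531 -0.28345996 -1.2939072 ]
7.7667
```

step_arm(plan="1 0 0 0.35 0 0 0; 1 0 0 0.3 0 0 0; 1 0 0 0.3 0 0 0; 1 0 0 0.25 0 0 0; 1 0 0 0.2 0 0 0")

```text
clock: 8.18
tool_pos: [0.5728, 0.168, 0.1218]
orientation: [-179.9, 0.0, -74.0]
force: [-1.6, 1.5, 5.7]
opening: 0.0218
```

```bash
python3 - <<'E'
from h import *
for i,n in enumerate(("wrist","side")):
    t=telemetry.get_obs();c=calibration(n);im=snapshot(n);print(n,t["clock"],hole(n,im,c,.06),t["tool_pos"],t["force"]);cv2.imwrite(f"pics/t7_{i}.png",im)
print(telemetry.get_obs()["clock"])
E
```

```text
wrist 8.1833 [] [0.57279267 0.16803606 0.12177419] [-1.6222293   1.50903151  5.7434444 ]
side 8.2333 [(np.int32(34), 101.6, 0.0746)] [0.57273185 0.16796853 0.12151844] [0.13676787 1.63355629 4.20212065]
8.2833
```

```bash
python3 - <<'E'
from h import *
for i,n in enumerate(("side","scene")):
    t=telemetry.get_obs();c=calibration(n);im=snapshot(n);print(n,t["clock"],hole(n,im,c,.06),t["tool_pos"],t["force"]);cv2.imwrite(f"pics/t8_{i}.png",im)
print(telemetry.get_obs()["clock"],telemetry.get_obs()["force"])
E
```

```text
side 8.2833 [(np.int32(28), 102.8, 0.0756)] [0.57276761 0.16797598 0.12179687] [-0.07083633  1.71879268  4.98921007]
scene 8.3333 [(np.int32(18), 100.1, 0.0748)] [0.57279543 0.16793973 0.12200427] [-0.94659217  1.38118892  5.43939535]
8.3833 [-0.39071966  1.97216537  5.34168921]
```

step_arm(plan="1 0 0 -0.15 0 0 0; 1 0 0 0 0 0 0; 1 0 0 0 0 0 0; 1 0 0 0 0 0 0")

```text
clock: 8.72
tool_pos: [0.5727, 0.1679, 0.1234]
orientation: [-179.9, 0.0, -74.0]
force: [0.1, 1.9, 4.0]
opening: 0.0216
```

```bash
cat > see.py <<'E'
from h import *
import sys
for n in sys.argv[1:] or ("wrist","side"):
    t=telemetry.get_obs();c=calibration(n);im=snapshot(n);print(n,t["clock"],hole(n,im,c,.063),t["tool_pos"].round(4),t["force"].round(2))
print(telemetry.get_obs()["clock"])
E
python3 see.py side scene side
```

```text
side 8.7167 [(np.int32(24), 105.3, 0.0737)] [0.5727 0.1679 0.1234] [0.13 1.94 4.  ]
scene 8.7667 [(np.int32(23), 101.2, 0.0705)] [0.5726 0.1679 0.1233] [0.2  2.36 4.15]
side 8.8167 [(np.int32(23), 104.1, 0.0725)] [0.5727 0.1679 0.1233] [0.92 1.22 4.09]
8.8667
```

step_arm(plan="1 0 0 -0.1 0 0 0; 1 0 0 0 0 0 0; 1 0 0 0 0 0 0; 1 0 0 0 0 0 0")

```text
clock: 9.2
tool_pos: [0.5724, 0.1677, 0.1241]
orientation: [-180.0, 0.0, -74.0]
force: [-0.0, 1.9, 3.8]
opening: 0.022
```

```bash
python3 see.py side scene side
```

```text
side 9.2 [(np.int32(42), 103.0, 0.0735)] [0.5724 0.1677 0.1241] [-0.01  1.88  3.79]
scene 9.25 [(np.int32(20), 100.8, 0.0723)] [0.5724 0.1677 0.1241] [-0.06  1.86  4.  ]
side 9.3 [(np.int32(23), 104.1, 0.0731)] [0.5724 0.1677 0.1241] [0.59 1.7  3.86]
9.35
```

step_arm(plan="1 0 0 -0.1 0 0 0; 1 0 0 0 0 0 0; 1 0 0 0 0 0 0; 1 0 0 0 0 0 0")

```text
clock: 9.68
tool_pos: [0.5721, 0.1676, 0.1249]
orientation: [180.0, -0.0, -74.0]
force: [0.7, 2.1, 3.6]
opening: 0.0219
```

```bash
python3 see.py side scene side
```

```text
side 9.6833 [(np.int32(22), 104.4, 0.0735)] [0.5721 0.1676 0.1249] [0.73 2.09 3.63]
scene 9.7333 [(np.int32(21), 101.3, 0.0727)] [0.5722 0.1676 0.125 ] [0.01 2.   3.9 ]
side 9.7833 [(np.int32(42), 102.9, 0.0741)] [0.5722 0.1676 0.1249] [-0.62  1.14  3.31]
9.8333
```

step_arm(plan="1 0 0 -0.1 0 0 0; 1 0 0 0 0 0 0; 1 0 0 0 0 0 0; 1 0 0 0 0 0 0")

```text
clock: 10.17
tool_pos: [0.5721, 0.1676, 0.126]
orientation: [180.0, -0.0, -74.0]
force: [-1.3, 1.0, 2.9]
opening: 0.0217
```

```bash
python3 see.py side scene side
```

```text
side 10.1667 [(np.int32(28), 102.8, 0.076)] [0.5721 0.1676 0.126 ] [-1.33  1.02  2.94]
scene 10.2167 [] [0.5721 0.1676 0.1259] [0.36 0.67 2.29]
side 10.2667 [(np.int32(35), 102.7, 0.0734)] [0.5722 0.1676 0.1259] [-0.59  2.2   2.83]
10.3167
```

step_arm(plan="1 0 0 -0.1 0 0 0; 1 0 0 0 0 0 0; 1 0 0 0 0 0 0; 1 0 0 0 0 0 0")

```text
clock: 10.65
tool_pos: [0.5723, 0.1677, 0.127]
orientation: [180.0, -0.0, -74.0]
force: [0.1, 1.0, 1.8]
opening: 0.022
```

```bash
python3 see.py side wrist side
```

```text
side 10.65 [(np.int32(23), 109.9, 0.0759)] [0.5723 0.1677 0.127 ] [0.06 1.04 1.83]
wrist 10.7 [] [0.5723 0.1677 0.127 ] [-0.77  0.9   3.44]
side 10.75 [(np.int32(23), 114.6, 0.0761)] [0.5723 0.1677 0.127 ] [-0.27  0.65  1.7 ]
10.8
```

step_arm(plan="1 0 0 0 0 0 0; 1 0 0 0 0 0 0; 1 0 0 0 0 0 0; 1 0 0 0 0 0 0; 1 0 0 0 0 0 0; 1 0 0 0 0 0 0; 1 0 0 0 0 0 0; 1 0 0 0 0 0 0; 1 0 0 0 0 0 0; 1 0 0 0 0 0 0")

```text
clock: 11.63
tool_pos: [0.5723, 0.1677, 0.1271]
orientation: [180.0, 0.0, -74.0]
force: [-0.8, 1.5, 1.4]
opening: 0.0218
```

```bash
python3 see.py side wrist wrist
```

```text
side 11.6333 [(np.int32(29), 141.6, 0.0747)] [0.5723 0.1677 0.1271] [-0.8   1.53  1.39]
wrist 11.6833 [(np.int32(650), 144.6, 0.0783)] [0.5723 0.1677 0.1271] [-1.36  0.69  2.97]
wrist 11.7333 [(np.int32(729), 146.0, 0.0778)] [0.5723 0.1677 0.1271] [-0.61  1.73  1.73]
11.7833
```

step_arm(plan="1 0 0 0 0 0 0; 1 0 0 0 0 0 0; 1 0 0 0 0 0 0; 1 0 0 0 0 0 0; 1 0 0 0 0 0 0; 1 0 0 0 0 0 0; 1 0 0 0 0 0 0; 1 0 0 0 0 0 0; 1 0 0 0 0 0 0; 1 0 0 0 0 0 0; 1 0 0 0 0 0 0; 1 0 0 0 0 0 0")

```text
clock: 12.78
tool_pos: [0.5723, 0.1677, 0.1271]
orientation: [-180.0, -0.0, -74.0]
force: [-0.2, 1.2, 2.0]
opening: 0.022
```

step_arm(plan="1 0 0 0 0 0 0; 1 0 0 0 0 0 0; 1 0 0 0 0 0 0; 1 0 0 0 0 0 0; 1 0 0 0 0 0 0; 1 0 0 0 0 0 0; 1 0 0 0 0 0 0; 1 0 0 0 0 0 0; 1 0 0 0 0 0 0; 1 0 0 0 0 0 0; 1 0 0 0 0 0 0; 1 0 0 0 0 0 0")

```text
clock: 13.78
tool_pos: [0.5723, 0.1677, 0.1271]
orientation: [180.0, -0.0, -74.0]
force: [-0.7, 1.5, 1.9]
opening: 0.0222
```

```bash
python3 see.py wrist side wrist
```

```text
wrist 13.7833 [(np.int32(964), 211.7, 0.0768)] [0.5723 0.1677 0.1271] [-0.71  1.54  1.92]
side 13.8333 [(np.int32(57), 214.6, 0.0728)] [0.5723 0.1677 0.1271] [-0.8   1.29  1.69]
wrist 13.8833 [(np.int32(979), 215.7, 0.0768)] [0.5723 0.1677 0.127 ] [-0.49  0.84  1.16]
13.9333
```

step_arm(plan="1 0 0 0 0 0 0; 1 0 0 0 0 0 0; 1 0 0 0 0 0 0; 1 0 0 0 0 0 0; 1 0 0 0 0 0 0; 1 0 0 0 0 0 0; 1 0 0 0 0 0 0; 1 0 0 0 0 0 0; 1 0 0 0 0 0 0; 1 0 0 0 0 0 0; 1 0 0 0 0 0 0; 1 0 0 0 0 0 0")

```text
clock: 14.93
tool_pos: [0.5723, 0.1677, 0.1271]
orientation: [180.0, 0.0, -74.0]
force: [-0.3, 1.7, 1.7]
opening: 0.0219
```

step_arm(plan="1 0 0 0 0 0 0; 1 0 0 0 0 0 0; 1 0 0 0 0 0 0; 1 0 0 0 0 0 0; 1 0 0 0 0 0 0; 1 0 0 0 0 0 0; 1 0 0 0 0 0 0; 1 0 0 0 0 0 0; 1 0 0 0 0 0 0; 1 0 0 0 0 0 0; 1 0 0 0 0 0 0; 1 0 0 0 0 0 0")

```text
clock: 15.93
tool_pos: [0.5723, 0.1677, 0.1271]
orientation: [-180.0, 0.0, -74.0]
force: [-1.2, 0.4, 2.1]
opening: 0.022
```

step_arm(plan="1 0 0 0 0 0 0; 1 0 0 0 0 0 0; 1 0 0 0 0 0 0; 1 0 0 0 0 0 0; 1 0 0 0 0 0 0; 1 0 0 0 0 0 0; 1 0 0 0 0 0 0; 1 0 0 0 0 0 0; 1 0 0 0 0 0 0; 1 0 0 0 0 0 0")

```text
clock: 16.77
tool_pos: [0.5723, 0.1677, 0.1271]
orientation: [-180.0, 0.0, -74.0]
force: [-0.6, 2.5, 2.0]
opening: 0.0216
```

```bash
python3 see.py wrist side wrist
```

```text
wrist 16.7667 [(np.int32(944), 312.5, 0.0748)] [0.5723 0.1677 0.1271] [-0.6   2.47  2.  ]
side 16.8167 [(np.int32(25), 313.5, 0.0757)] [0.5723 0.1677 0.127 ] [-0.13  0.83  2.  ]
wrist 16.8667 [(np.int32(948), 314.2, 0.0749)] [0.5723 0.1677 0.1271] [-1.14  1.41  1.94]
16.9167
```

step_arm(plan="1 0 0 0 0 0 0; 1 0 0 0 0 0 0; 1 0 0 0 0 0 0; 1 0 0 0 0 0 0; 1 0 0 0 0 0 0; 1 0 0 0 0 0 0; 1 0 0 0 0 0 0; 1 0 0 0 0 0 0; 1 0 0 0 0 0 0; 1 0 0 0 0 0 0; 1 0 0 0 0 0 0; 1 0 0 0 0 0 0")

```text
clock: 17.92
tool_pos: [0.5724, 0.1677, 0.1271]
orientation: [-180.0, 0.0, -74.0]
force: [-0.6, 1.8, 2.6]
opening: 0.0221
```

step_arm(plan="1 0 0 0 0 0 0; 1 0 0 0 0 0 0; 1 0 0 0 0 0 0; 1 0 0 0 0 0 0; 1 0 0 0 0 0 0; 1 0 0 0 0 0 0; 1 0 0 0 0 0 0; 1 0 0 0 0 0 0")

```text
clock: 18.58
tool_pos: [0.5722, 0.1676, 0.1269]
orientation: [180.0, -0.0, -74.0]
force: [0.0, 1.0, -1.6]
opening: 0.0213
```

```bash
python3 see.py side scene wrist; python3 - <<'E'
from h import *
for n in("side","wrist","scene"): cv2.imwrite(f"pics/{n}9.png",snapshot(n))
a=cv2.imread("pics/scene9.png")[120:200,320:400];b=cv2.imread("pics/side9.png")[120:200,270:350]
cv2.imwrite("pics/m9.png",cv2.resize(np.hstack([a,b]),None,fx=5,fy=5,interpolation=cv2.INTER_CUBIC))
cv2.imwrite("pics/w9.png",cv2.resize(cv2.imread("pics/wrist9.png")[130:270,230:390],None,fx=4,fy=4,interpolation=cv2.INTER_CUBIC))
E
```

```text
side 18.5833 [] [0.5722 0.1676 0.1269] [ 0.05  1.04 -1.56]
scene 18.6333 [] [0.5722 0.1676 0.127 ] [-1.13  1.67 -1.47]
wrist 18.6833 [(np.int32(426), 357.0, 0.0734)] [0.5723 0.1677 0.127 ] [-0.19  1.26  0.1 ]
18.7333
```

View pics/m9.png

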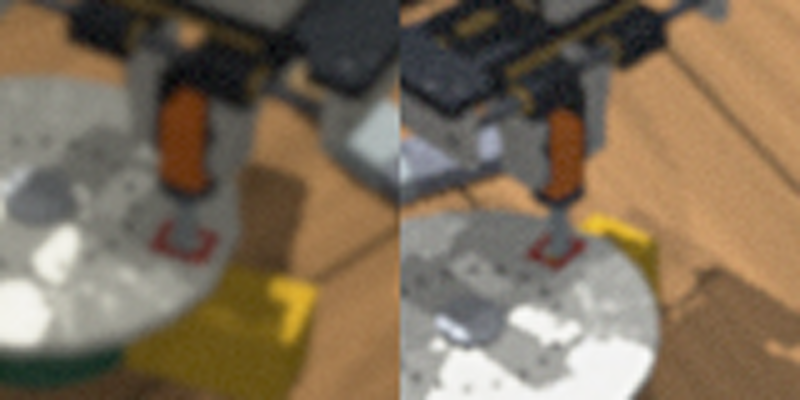

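View pics/w9.png

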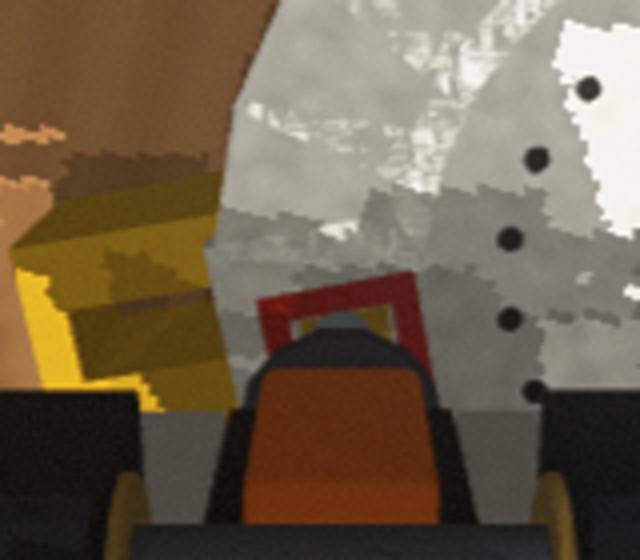

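step_arm(plan="1 0 0 0.4 0 0 0; 1 0 0 0.4 0 0 0; 1 0 0 0.4 0 0 0; 1 0 0 0.3 0 0 0; 1 0 0 0.2 0 0 0; 1 0 0 0 0 0 0")

```text
clock: 19.38
tool_pos: [0.5721, 0.1675, 0.1093]
orientation: [179.9, -0.0, -74.0]
force: [-0.5, 1.1, -1.5]
opening: 0.0219
```

step_arm(plan="1 0 0 0.2 0 0 0; 1 0 0 0.2 0 0 0; 1 0 0 0.2 0 0 0; 1 0 0 0 0 0 0")

```text
clock: 19.72
tool_pos: [0.5722, 0.1677, 0.1037]
orientation: [180.0, -0.0, -74.0]
force: [-0.6, 1.6, -1.4]
opening: 0.0215
```

step_arm(plan="1 0 0 0.2 0 0 0; 1 0 0 0.2 0 0 0; 1 0 0 0.2 0 0 0; 1 0 0 0.2 0 0 0; 1 0 0 0 0 0 0; 1 0 0 0 0 0 0")

```text
clock: 20.22
tool_pos: [0.5722, 0.1676, 0.0958]
orientation: [180.0, -0.0, -74.0]
force: [-2.0, 1.4, -0.9]
opening: 0.0219
```

step_arm(plan="1 0 0 0.2 0 0 0; 1 0 0 0.2 0 0 0; 1 0 0 0 0 0 0; 1 0 0 0 0 0 0")

```text
clock: 20.55
tool_pos: [0.5722, 0.1677, 0.0919]
orientation: [180.0, -0.0, -74.0]
force: [-0.6, 1.0, -1.5]
opening: 0.0218
```

step_arm(plan="1 0 0 0.15 0 0 0; 1 0 0 0.15 0 0 0; 1 0 0 0 0 0 0; 1 0 0 0 0 0 0")

```text
clock: 20.88
tool_pos: [0.5723, 0.1677, 0.0889]
orientation: [180.0, -0.0, -74.0]
force: [0.1, 0.9, -1.6]
opening: 0.0219
```

step_arm(plan="1 0 0 0.1 0 0 0; 1 0 0 0.1 0 0 0; 1 0 0 0 0 0 0; 1 0 0 0 0 0 0")

```text
clock: 21.22
tool_pos: [0.5724, 0.1677, 0.0871]
orientation: [-180.0, -0.0, -74.0]
force: [-1.2, 0.6, 0.7]
opening: 0.0218
```

```bash
python3 see.py wrist; python3 - <<'E'
from h import *
for n in("side","wrist","scene"): cv2.imwrite(f"pics/{n}10.png",snapshot(n))
a=cv2.imread("pics/scene10.png")[120:200,320:400];b=cv2.imread("pics/side10.png")[120:200,270:350]
cv2.imwrite("pics/m10.png",cv2.resize(np.hstack([a,b]),None,fx=5,fy=5,interpolation=cv2.INTER_CUBIC))
E
```

```text
wrist 21.2167 [(np.int32(45), 353.5, 0.0626), (np.int32(15), 354.6, 0.0889)] [0.5724 0.1677 0.0871] [-1.16  0.56  0.71]
21.2667
```

View pics/m10.png

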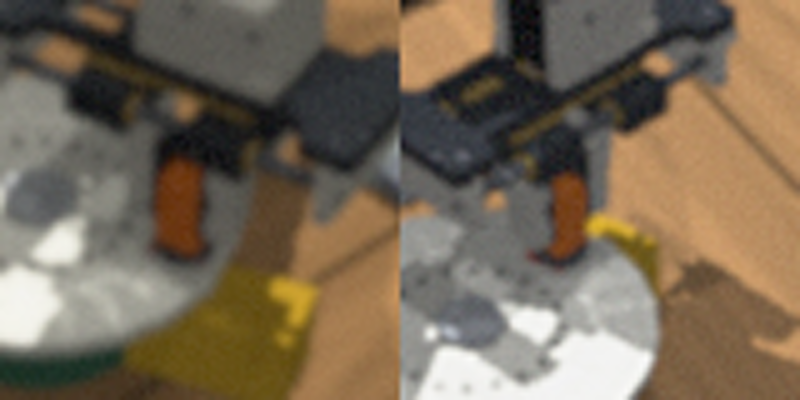

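step_arm(plan="3.5 0 0 0 0 0 0; 4.5 0 0 0 0 0 0; 5 0 0 0 0 0 0; 5 0 0 0 0 0 0; 5 0 0 0 0 0 0; 5 0 0 0 0 0 0")

```text
clock: 21.92
tool_pos: [0.5723, 0.1676, 0.087]
orientation: [180.0, -0.0, -74.0]
force: [0.5, -0.5, 0.4]
opening: 0.0491
```

step_arm(plan="5 0 0 -1 0 0 0; 5 0 0 -2 0 0 0; 5 0 0 -3 0 0 0; 5 0 0 -3 0 0 0; 5 0 0 -3 0 0 0; 5 -3 0 -2 0 0 0; 5 -3 0 0 0 0 0; 5 0 0 0 0 0 0; 5 0 0 0 0 0 0")

```text
clock: 22.67
tool_pos: [0.5554, 0.2266, 0.2282]
orientation: [-179.9, 0.0, -73.9]
force: [0.4, -0.7, -0.6]
opening: 0.0499
```

```bash
python3 see.py wrist; python3 - <<'E'
from h import *
for n in("side","wrist","scene"): cv2.imwrite(f"pics/{n}11.png",snapshot(n))
a=cv2.imread("pics/scene11.png")[120:200,300:400];b=cv2.imread("pics/side11.png")[120:200,250:350]
cv2.imwrite("pics/m11.png",cv2.resize(np.hstack([a,b]),None,fx=4,fy=4,interpolation=cv2.INTER_CUBIC))
E
```

```text
wrist 22.6667 [(np.int32(22), 12.0, 0.063), (np.int32(19), 355.6, 0.0631)] [0.5554 0.2266 0.2282] [ 0.37 -0.69 -0.58]
22.7167
```

View pics/m11.png

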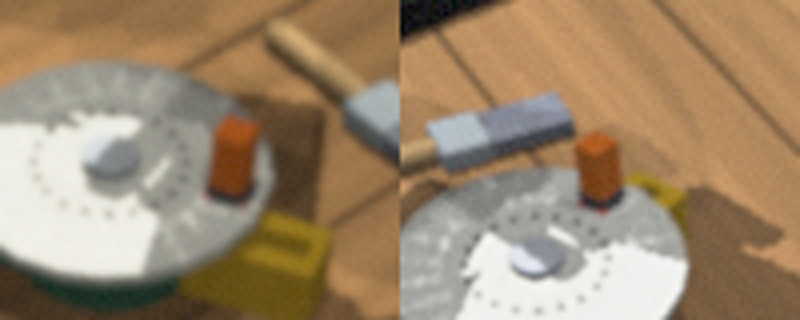

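View pics/wrist11.png

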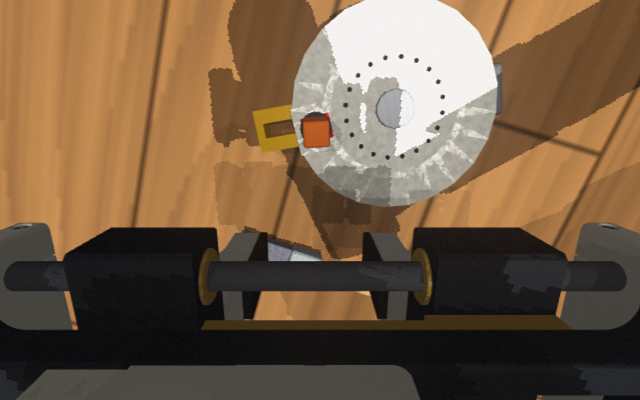

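step_arm(plan="5 0 0 0 0 0 0; 5 0 0 0 0 0 0; 5 0 0 0 0 0 0; 5 0 0 0 0 0 0; 5 0 0 0 0 0 0; 5 0 0 0 0 0 0; 5 0 0 0 0 0 0; 5 0 0 0 0 0 0")

```text
clock: 23.53
tool_pos: [0.5558, 0.2254, 0.227]
orientation: [180.0, -0.0, -74.0]
force: [0.1, -0.1, 0.5]
opening: 0.0501
```

```bash
python3 - <<'E'
from h import *
a=cv2.imread("pics/wrist11.png");b=snapshot("wrist");cv2.imwrite("pics/w12.png",b)
print(np.abs(a.astype(int)-b)[:220,280:510].max(2).mean())
c=calibration("wrist")
# head top centre seen ~ (316,133)?
g=cv2.cvtColor(b,cv2.COLOR_BGR2HSV);m=(g[...,0]<14)&(g[...,1]>180)&(g[...,2]>120);m[:100]=0;m[160:]=0;m[:,:295]=0;m[:,340:]=0
v,u=np.nonzero(m);print(u.min(),u.max(),v.min(),v.max(),onz("wrist",u.mean(),v.mean(),.11,c))
print(workorder.close_job())
E
```

```text
4.795632411067194
303 332 113 146 [0.56938828 0.17433856 0.11      ]
the job is handed in; nothing more can be done
None
```

I took the pin from its stand, braked the disc with it, pushed it home through the hole into the slot, released it and backed the arm off. The job was handed in at about 23.6 s; no verdict was reported.

- **Braking:** I pressed just after the hole had passed, and the disc stalled about 102° later. The highest contact force I read was about 7 N, but those are readings at the ends of calls, not a continuous peak. I then eased off until the disc crept at about 0.55 rad/s (one reading gave 0.8). The hole caught on the nose at that speed.
- **Seating:** The pin went down with no rise in the vertical force until the collar met the disc at about 2 N. By arm height that puts the nose about 25 mm above the table, so fully home (26 mm).
- **After release:** Pictures show the pin upright, its collar on the disc and the red frame under it. The gripper is about 15 cm clear, and the brush is where it was. I did not re-measure the jar or the pot.

**Checks that disagreed or were weak:**
- The scene and side cameras placed the seeder 2 to 5 mm away from where the wrist camera did. I used the wrist camera's position, and the pin fitted.
- My last automatic fix on the pin head came out about 7 mm from the slot point. I put this down to the head's lit side face counting as its top. I did not confirm that before handing in.
- My check that the disc had stopped, comparing two wrist pictures a second apart, was not conclusive. The arm had moved about 1 mm between them, so I judged it from the pin being through the hole.

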